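# Level the sprung table with the spirit level and keep it pressed

## Task

Lay the spirit level between the guide rails of the small levelling table and slide it under the overhanging collar of the knob until its fork is fully home round the stem. Then take hold of the knob, press it straight down, gently, so that the collar clamps the level to the table top and the table's foot stands firmly on its base, and turn the knob until the bubble sits centred between the two black lines. Finish while still holding the knob pressed down with the bubble centred: do not let go, and leave the other things on the worktop where they are.

Things in the scene. Friction and masses are not known exactly. Their poses are not given: they have to be found in the camera images.
- spirit_level: Spirit level, 150 g: grey bar 110 long (x -55 to 55) x 30 wide x 24 high; at +x a steel tongue, same width, 8 thick, flush with the underside, runs on to x = 98, forked: slot 15 wide, open at the tip, root at x = 76. Green vial (68 long) along x in the middle of its top, 29 above the underside. Origin: centre of the bar's underside; x towards the fork, z up.
- bubble (a joint): Place of the pale bubble (14 long) along the level's x from the middle of the vial, m, -0.023 to 0.023, positive towards the fork. It runs to the higher end, 0.75 mm per milliradian of tilt, and takes about 2 s to settle. Two black lines on the vial stand 10.5 mm either side of the middle.
- levelling_base: Grey base of the levelling table, 270 x 110 x 12, fixed to the worktop. Origin: centre of its underside; x runs from the hinge end to the knob end.
- levelling_top: Steel table top 245 x 88 x 8, hinged to the base at one end. Origin: on the hinge line, at its underside, 110 behind the base's centre, 45 above the worktop; x runs to the knob (axis at x = 190). Springs lift its knob end to a stop, 30 mrad up; about 3 N on the knob begins to press it down, 6 N brings the foot to the base.
- seat (a point): Point on the upper face of the top where the level's origin lies when home, fork round the stem; axes as the top. Knob axis at x = 80 from here. Two guide rails, 7 high, 34 apart inside, run from x = -60 to 40 and flare out to x = -84 at the entry. To be laid down clear of the collar, the level's origin must be at x = -42 or less.
- collar: Steel collar, 34 in diameter, on an 8 mm stem standing on the table top. Origin: on the knob's axis, on the upper face of the top. At rest its underside is 12 above the top (the tongue is 8 thick); with the knob pressed it slides down up to 6 mm onto the tongue, against a light spring of 1 to 2 N.
- knob_grip (a point): Point on the axis of the round black knurled knob above the collar (28 in diameter, 36 high; its top is 13 above this point and 66 above the table top at rest). Can be gripped at any yaw. Once the collar has met the tongue, pressing on compresses a spring of 1.5 N per mm, at most 11 mm.
- foot: Steel levelling foot, 18 in diameter, under the top on the knob's axis; origin: centre of its underside. Stands on the base only while the knob is pressed. Turning the knob clockwise (from above) screws it out and raises the pressed top: 4 mm, 21 mrad or 16 mm of bubble per radian; up to 0.25 N m when pressed, stays put. At the start it is too short by 0.55 to 1.3 rad.
- stone_model: Bystander: cream stone model of a jaw, 62 x 71 x 35. Origin: centre of underside.
- dappen: Bystander: small waisted dappen dish, 33 in diameter, 23 high. Origin: centre of underside.
- jar: Bystander: white plastic jar with a red lid, 48 in diameter, 58 high. Origin: centre of underside.

How it is judged:
By the outcome, as a careful person would: the job done as asked, in the order asked, and still so for the second after the job is handed in, while the arm keeps its last pose, push and grip.
It also fails if it takes over 69 s, if anything falls off the work surface, if the arm or the gripper's body presses on something with over 40 N, if the wrist force passes 120 N, or if a joint passes its speed limit or range.

## Robot

A 7-joint arm with a two-finger parallel gripper is mounted at the origin on a cart in front of the work surface, level with it; the furniture and walls round the work are solid. World frame = base frame: x ahead of the robot, y to its left, z up, the work surface at z = 0. Lengths are in m, angles in rad, forces in N, time in s.
With the tool pointing down it reaches from about 0.4 to 0.85 m from the base axis. Payload 10.4 kg.
Tool frame: the origin (TCP) lies at the very end of the fingers, on their centre line; the grasp point (between the pads) lies 19 mm behind it; z points along the fingers, y is the line along which they close (so a half turn about z gives the same grasp; the last joint's range is limited). The gripper opens to 85 mm and grips with 20 to 120 N. Pads are 22 mm wide; open, the fingers measure 114 mm over their backs; the gripper's body (76 mm by 85 mm) begins 54 mm behind the grasp point. The pads swing forward as they close: fully open they stand 13 mm farther back than shut.
Start: joints at [1.29, 0.332, -0.065, 1.46, 0.022, 1.35, -0.088], TCP at [0.159, -0.604, 0.231] pointing down, gripper open.
Joint ranges: [-2.6, 2.6], [-0.5, 2.12], [-1.47, 1.34], [0.16, 2.42], [-1.27, 4.41], [0.06, 2.06], [-2.6, 2.6]. Speed limits (rad/s): [2.22, 2.22, 2.79, 2.79, 3.14, 3.14, 3.14].

## Interface

Orientations are given as a unit quaternion [x, y, z, w].
In Python, from workcell import manip gives the robot as it stands.
- The arm moves only by the tool jog_arm, called after ">>>" by a JSON object that holds its "op" and its "data". Schema: {"type":"object","properties":{"rows":{"type":"object","properties":{"plan":{"type":"array","items":{"type":"array","items":{"type":"number"},"minItems":7,"maxItems":7},"minItems":1,"maxItems":20}},"additionalProperties":false,"required":["plan"]},"clamp_n":{"type":"number"},"only":{"type":"string"},"quiet":{"type":"boolean"},"lines":{"type":"string"}},"required":["rows"],"additionalProperties":false}. rows is an object whose key "plan" holds a list of rows, 1 to 20 of them, each of 7 numbers: a rotation vector rx, ry, rz in rad, then dx, dy, dz in m, then the opening from 0.0 (shut) to 1.0 (fully open); each row is the pose to reach, as a shift and turn from the pose commanded when the call began, along the tool's axes at that moment; what a row does not reach only later rows make up. A row lasts 1/8 s, in which the tool goes at most 0.0625 m and 0.188 rad, less where a joint would pass 70% of its speed; a pose out of reach is approached as far as the arm can. The fingers move at their own pace and stop on an object; clamp_n is the grip in N (left out, the last holds). Time passes only in rows, so rows that do not move let the fingers close. The tool returns the time, the measured TCP pose, the force, the opening and the grip force at its end. only (a regular expression) keeps the lines of the reply that match it, lines (a string "A,B") keeps lines A to B, and quiet returns only ok. Input that does not fit is refused with a message, and nothing moves.
- manip.get_obs(): the state, without advancing time (a new reading comes with each control period).
- manip.camera(name): name is "scene" or "top" or "wrist"; returns the picture (480x640x3 uint8, blue, green, red); there is no depth.
- manip.calibration(name): a dict with "fx", "fy", "cx", "cy" (pixels), "k1" (the pictures are not rectified: a ray, as slopes to the right and down, at radius r is drawn at 1 + k1 r^2 times it, then the intrinsics apply), "world_from_camera" (4x4, takes a point from camera to world coordinates); the wrist camera has in their place "tool_from_camera" (4x4, takes a point from camera to tool coordinates, whose origin is the TCP and whose axes are the flange's). Camera axes: x right, y up, looking along -z (the intrinsics and any distortion apply to the point x, -y, -z); pixel columns grow to the right and rows downward; lengths in m; the calibration is good to about 2 mm. A picture is of the moment at which its call begins: read the wrist's pose just before it. calibration takes no time and is no camera call.
- manip.hand_in(): hands the job in; it is judged then, once.
Trained networks look in the newest picture that a camera, given by its name, has taken for a name from the list of things; names that differ only in an ending like _2 or _b are one class to them, and where a whole thing is asked for, a point or a joint stands for the part that bears it (a point fixed in the world has none). Each returns a list of dicts, best first, with "confidence" (0 to 1); they miss things now and then, are a little off and sometimes report something else, mostly with a low value. They report only what shows in the picture. A call takes as long as a camera call.
- manip.outline_of(camera, thing): "mask" (480x640 bool, what is visible of it) and "bbox" ([left, top, right, bottom] in pixels, round what is visible of it).
The state is a dict: "clock": time; "joint_pos": joint angles; "joint_velocities": joint speeds; "tau": joint torques, N m; "position": TCP position; "ee_rot": TCP orientation; "ft_force": force on the tool from outside, world axes, zero at the start; "torque": the same for the moment, N m; "grip_width": opening from 0.0 (shut) to 1.0 (fully open); "grasp_force": force on a finger pad.
Only numpy, scipy, OpenCV 4.12 (cv2) and the standard library are available. Lean on these libraries where they do the work, as an engineer would, in place of code of your own. Each camera call takes 0.05 s, during which the arm holds its last target. There are 200 camera calls.

## Working session

There is one attempt and no reset: what is moved stays moved. The work goes in short steps, Python scripts to look and compute and a tool call to move; the robot and the scene stay as the last step left them, time stands still between calls to the robot, and variables do not carry over. Pictures are saved under pics/ and viewed, at most 10 in all, crops included, and the job is handed in when it is done.

```bash
mkdir -p pics
```

Create h.py:
```python
import numpy as np, cv2
from workcell import manip
from scipy.spatial.transform import Rotation as R
def shot(n,f=None):
    o=manip.get_obs(); im=manip.camera(n)
    if f: cv2.imwrite('pics/'+f,im)
    return o,im
def T(o):
    M=np.eye(4);M[:3,:3]=R.from_quat(o['ee_rot']).as_matrix();M[:3,3]=o['position'];return M
def W(n,o=None):
    c=manip.calibration(n)
    return c, (T(o)@np.array(c['tool_from_camera']) if n=='wrist' else np.array(c['world_from_camera']))
def unproj(n,uv,z,o=None):
    c,M=W(n,o); K=np.array([[c['fx'],0,c['cx']],[0,c['fy'],c['cy']],[0,0,1]],float)
    uv=np.array(uv,float).reshape(-1,1,2)
    p=cv2.undistortPoints(uv,K,np.array([c['k1'],0,0,0.]))[:,0]
    d=np.c_[p[:,0],-p[:,1],-np.ones(len(p))]@M[:3,:3].T
    return M[:3,3]+d*((z-M[2,3])/d[:,2:3])
def proj(n,P,o=None):
    c,M=W(n,o); P=np.array(P,float).reshape(-1,3)
    q=(P-M[:3,3])@M[:3,:3]; s=np.c_[q[:,0]/-q[:,2],-q[:,1]/-q[:,2]]
    s=s*(1+c['k1']*(s**2).sum(1,keepdims=True))
    return s*[c['fx'],c['fy']]+[c['cx'],c['cy']]
```

Run:
```python
from h import *
o,im=shot('top','top0.png'); shot('scene','scene0.png')
print(o['position'],R.from_quat(o['ee_rot']).as_matrix().round(3),o['grip_width'])
for n in ('top','scene'):
    c,M=W(n);print(n,c['fx'],c['k1'],M.round(3).tolist())
for t in ['spirit_level','bubble','levelling_base','levelling_top','collar','knob_grip','stone_model','dappen','jar']:
    for r in manip.outline_of('top',t)[:2]:
        m=r['mask'];(cx,cy),(w,h),a=cv2.minAreaRect(np.argwhere(m)[:,::-1].astype(np.float32))
        print(t,round(r['confidence'],2),r['bbox'],'c',round(cx,1),round(cy,1),'wh',round(w,1),round(h,1),'a',round(a,1),m.sum())
```

```text
[ 0.15921317 -0.60400121  0.23051758] [[ 0.967  0.255 -0.   ]
 [ 0.255 -0.967  0.001]
 [-0.    -0.001 -1.   ]] 1.001669991883142
top 476.95501680994914 -0.10967190667610245 [[0.03, 0.998, -0.056, 0.399], [-1.0, 0.03, -0.005, -0.155], [-0.003, 0.056, 0.998, 1.276], [0.0, 0.0, 0.0, 1.0]]
scene 463.00737588210205 -0.05391032300519513 [[-0.649, 0.395, -0.65, -0.17], [-0.761, -0.353, 0.545, 0.381], [-0.014, 0.848, 0.529, 0.598], [0.0, 0.0, 0.0, 1.0]]
spirit_level 0.65 [167.8, 249.3, 225.3, 272.2] c 195.1 258.7 wh 12.0 55.7 a 78.7 570
levelling_base 0.94 [277.7, 210.6, 382.1, 261.8] c 328.1 237.5 wh 43.6 103.5 a 85.0 4254
levelling_base 0.38 [294.7, 227.8, 299.7, 241.2] c 296.5 236.0 wh 10.0 9.0 a 90.0 88
levelling_top 0.79 [278.6, 217.3, 381.1, 256.0] c 329.1 236.7 wh 34.5 95.0 a 86.5 3130
collar 0.44 [291.7, 231.1, 304.1, 248.7] c 297.0 237.5 wh 13.0 12.0 a 90.0 153
knob_grip 0.57 [296.7, 229.0, 302.1, 242.5] c 297.0 236.5 wh 11.0 10.0 a 90.0 111
knob_grip 0.33 [167.2, 250.9, 225.6, 272.3] c 194.7 259.0 wh 12.7 56.7 a 78.7 647
stone_model 0.79 [422.8, 260.8, 453.8, 288.3] c 439.0 274.0 wh 22.0 26.0 a 90.0 513
jar 0.82 [414.4, 202.0, 436.5, 219.0] c 426.0 210.5 wh 19.0 20.0 a 90.0 331
```

View pics/top0.png

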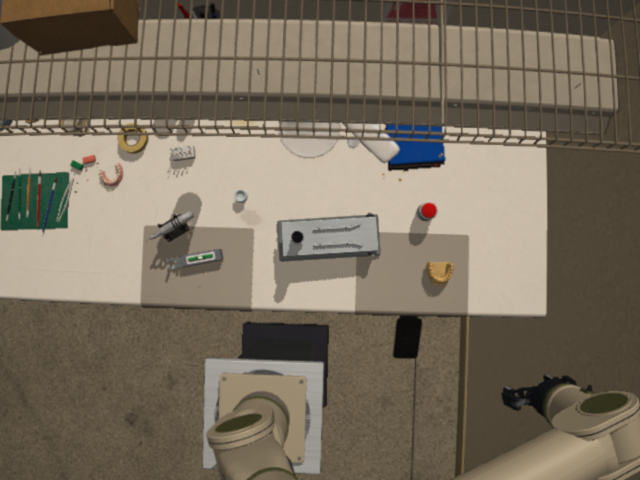

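View pics/scene0.png

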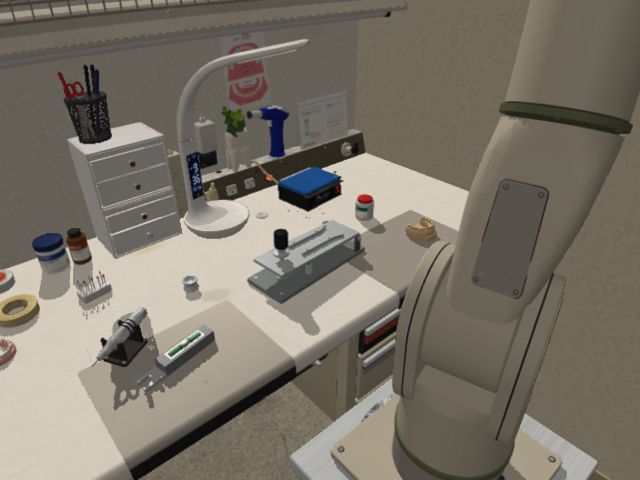

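The top picture shows the level at (197,258) with its fork to the left, and the table at (328,237) with its knob at (297,237), also towards the left. The scene picture confirms this.

Run:
```python
from h import *
shot('top')
def rect(t,z):
    m=manip.outline_of('top',t)[0]['mask']
    b=cv2.boxPoints(cv2.minAreaRect(np.argwhere(m)[:,::-1].astype(np.float32)))
    print(t,unproj('top',b,z).round(3).tolist())
rect('spirit_level',.012);rect('levelling_base',.012);rect('levelling_top',.053)
print('knob',unproj('top',[297,237],.12),'lev green centre',unproj('top',[200,258],.029),'fork',unproj('top',[172,264],.008))
c,M=W('wrist',manip.get_obs());print(np.array(manip.calibration('wrist')['tool_from_camera']).round(3).tolist(),c['fx'],c['k1'])
```

```text
spirit_level [[0.417, 0.271, 0.012], [0.45, 0.121, 0.012], [0.42, 0.113, 0.012], [0.387, 0.264, 0.012]]Traceback (most recent call last):
  File "<stdin>", line 7, in <module>
  File "<stdin>", line 4, in rect
IndexError: list index out of range
```

Add to h.py:
```python
def goto(p,yaw_deg):
    "rows from measured pose to tool-down pose with tool-x yaw"
    o=manip.get_obs();M=T(o);y=np.radians(yaw_deg);c,s=np.cos(y),np.sin(y)
    Rt=np.array([[c,s,0],[s,-c,0],[0,0,-1.]])
    rv=R.from_matrix(M[:3,:3].T@Rt).as_rotvec();d=M[:3,:3].T@(np.array(p)-M[:3,3])
    print('rv',rv.round(4),'d',d.round(4)); return rv,d
```

Run:
```python
from h import *
shot('top')
for t,z in (('levelling_base',.012),('levelling_top',.053)):
    r=manip.outline_of('top',t)
    if not r: print('none',t);continue
    b=cv2.boxPoints(cv2.minAreaRect(np.argwhere(r[0]['mask'])[:,::-1].astype(np.float32)))
    print(t,unproj('top',b,z).round(3).tolist())
print('knob',unproj('top',[297,237],.12),'lev green centre',unproj('top',[200,258],.029),'fork',unproj('top',[172,264],.008))
c,M=W('wrist',manip.get_obs());print(np.array(manip.calibration('wrist')['tool_from_camera']).round(3).tolist(),c['fx'],c['k1'])
goto([.42,-.4,.34],40);goto([.44,-.13,.36],94)
```

```text
levelling_base [[0.532, -0.024, 0.012], [0.557, -0.292, 0.012], [0.444, -0.302, 0.012], [0.419, -0.035, 0.012]]
levelling_top [[0.522, -0.037, 0.053], [0.545, -0.286, 0.053], [0.452, -0.294, 0.053], [0.429, -0.046, 0.053]]
knob [[ 0.47790518 -0.08678667  0.12      ]] lev green centre [[0.42111861 0.17281968 0.029     ]] fork [[0.40291388 0.2542453  0.008     ]]
[[0.0, 0.964, 0.265, 0.069], [1.0, -0.001, 0.002, -0.001], [0.002, 0.265, -0.964, -0.143], [0.0, 0.0, 0.0, 1.0]] 338.3783039583523 0.010601979047442674
rv [ 1.000e-04  0.000e+00 -4.403e-01] d [ 0.3041 -0.1312 -0.1087]
rv [ 1.0000e-04  1.0000e-04 -1.3828e+00] d [ 0.3923 -0.3871 -0.1287]
```

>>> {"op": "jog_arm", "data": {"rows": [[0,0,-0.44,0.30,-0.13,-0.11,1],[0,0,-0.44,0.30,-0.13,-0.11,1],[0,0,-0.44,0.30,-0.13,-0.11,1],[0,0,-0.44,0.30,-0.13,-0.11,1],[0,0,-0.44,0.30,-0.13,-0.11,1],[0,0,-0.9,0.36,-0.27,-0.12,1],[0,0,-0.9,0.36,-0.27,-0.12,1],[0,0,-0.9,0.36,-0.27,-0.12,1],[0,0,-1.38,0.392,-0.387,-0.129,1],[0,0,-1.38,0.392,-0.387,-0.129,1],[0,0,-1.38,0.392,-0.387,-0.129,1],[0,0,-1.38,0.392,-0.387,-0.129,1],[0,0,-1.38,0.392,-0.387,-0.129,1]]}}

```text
refused: rows: the value is not of type 'object' (schema: type "object"). Nothing was moved.
```

Wrong form. The message asks for an object with the rows under "plan", so I'll send the same numbers that way.

>>> {"op": "jog_arm", "data": {"rows": {"plan":[[0,0,-0.44,0.30,-0.13,-0.11,1],[0,0,-0.44,0.30,-0.13,-0.11,1],[0,0,-0.44,0.30,-0.13,-0.11,1],[0,0,-0.44,0.30,-0.13,-0.11,1],[0,0,-0.44,0.30,-0.13,-0.11,1],[0,0,-0.9,0.36,-0.27,-0.12,1],[0,0,-0.9,0.36,-0.27,-0.12,1],[0,0,-0.9,0.36,-0.27,-0.12,1],[0,0,-1.38,0.392,-0.387,-0.129,1],[0,0,-1.38,0.392,-0.387,-0.129,1],[0,0,-1.38,0.392,-0.387,-0.129,1],[0,0,-1.38,0.392,-0.387,-0.129,1],[0,0,-1.38,0.392,-0.387,-0.129,1]]}}}

```text
clock: 2.48
position: [0.4396, -0.131, 0.3602]
ee_rot: [0.684, 0.729, -0.0, -0.0]
ft_force: [-0.1, 0.7, -0.9]
grip_width: 0.998
grasp_force: 0.0
```

Run:
```python
from h import *
o,im=shot('wrist','w1.png')
for t in ['spirit_level','levelling_base','levelling_top','collar','knob_grip']:
    for r in manip.outline_of('wrist',t)[:1]:
        print(t,round(r['confidence'],2),np.round(r['bbox']),cv2.boxPoints(cv2.minAreaRect(np.argwhere(r['mask'])[:,::-1].astype(np.float32))).round(1).tolist())
```

```text
levelling_base 0.94 [305. 120. 391. 306.] [[306.70001220703125, 119.69999694824219], [385.0, 118.4000015258789], [388.20001220703125, 305.0], [310.0, 306.3999938964844]]
levelling_top 0.79 [312. 128. 385. 304.] [[314.0, 129.0], [384.0, 129.0], [384.0, 305.0], [314.0, 305.0]]
collar 0.9 [338. 150. 371. 178.] [[333.6000061035156, 170.8000030517578], [345.6000061035156, 146.8000030517578], [371.6000061035156, 159.8000030517578], [359.6000061035156, 183.8000030517578]]
knob_grip 0.55 [340. 154. 367. 182.] [[340.0, 153.0], [367.0, 153.0], [367.0, 180.0], [340.0, 180.0]]
```

View pics/w1.png

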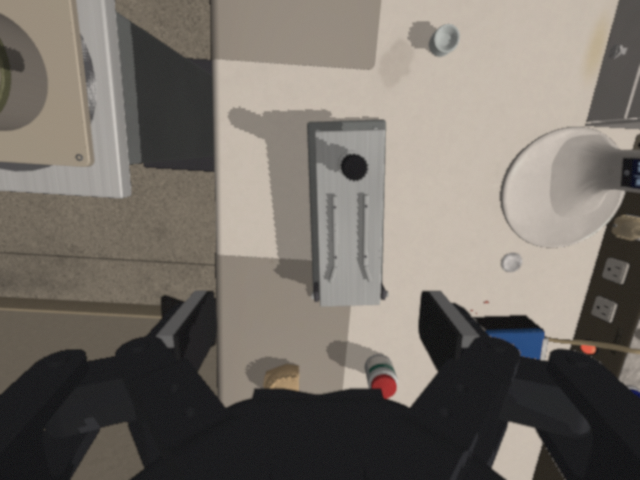

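The wrist picture shows the table square on: knob at (354,167), rails from (330,195) to (365,275), flared entry at the bottom.

Run:
```python
from h import *
o=manip.get_obs()
im=cv2.imread('pics/w1.png')
print('knob',unproj('wrist',[353.5,166.5],.125,o))
for r in ([[306.7,119.7],[385,118.4],[388.2,305],[310,306.4]],.012),([[315,130],[385,130],[380,305],[320,305]],.055):
    print(unproj('wrist',r[0],r[1],o).round(4).tolist())
c=im[110:320,295:400];cv2.imwrite('pics/w1c.png',cv2.resize(c,None,fx=2.8,fy=2.8,interpolation=cv2.INTER_CUBIC))
goto([.421,.173,.25],102.4)
```

```text
knob [[ 0.47798628 -0.08205297  0.125     ]]
[[0.4202, -0.0296, 0.012], [0.5272, -0.0209, 0.012], [0.5657, -0.2994, 0.012], [0.4417, -0.3101, 0.012]]
[[0.4328, -0.044, 0.055], [0.521, -0.0382, 0.055], [0.5425, -0.2794, 0.055], [0.4557, -0.2852, 0.055]]
rv [-0.0002 -0.0002 -0.1505] d [0.304  0.0013 0.1102]
```

View pics/w1c.png

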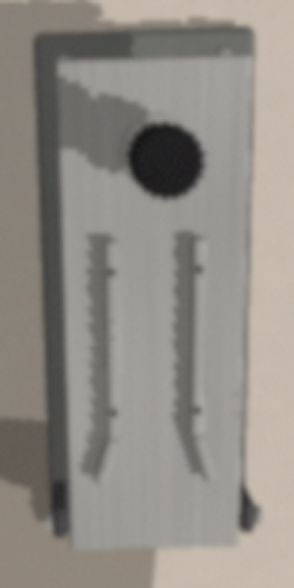

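The crop shows the knob and the straight rails with the flare at the bottom. The axis is clear at about 95° yaw.

>>> {"op": "jog_arm", "data": {"rows": {"plan":[[0,0,-0.15,0.304,0,0.06,1],[0,0,-0.15,0.304,0,0.11,1],[0,0,-0.15,0.304,0,0.11,1],[0,0,-0.15,0.304,0,0.11,0.7],[0,0,-0.15,0.304,0,0.11,0.7],[0,0,-0.15,0.304,0,0.11,0.7],[0,0,-0.15,0.304,0,0.11,0.7]]}}}

```text
clock: 3.65
position: [0.4193, 0.1732, 0.2502]
ee_rot: [0.626, 0.78, -0.0, -0.0]
ft_force: [0.2, -0.6, -0.4]
grip_width: 0.704
grasp_force: 0.0
```

Run:
```python
from h import *
o,im=shot('wrist','w2.png')
for t in ['spirit_level','bubble','dappen']:
    for r in manip.outline_of('wrist',t)[:1]:
        print(t,round(r['confidence'],2),np.round(r['bbox']),cv2.boxPoints(cv2.minAreaRect(np.argwhere(r['mask'])[:,::-1].astype(np.float32))).round(1).tolist())
# green vial
h=cv2.cvtColor(im,cv2.COLOR_BGR2HSV);g=cv2.inRange(h,(40,90,60),(85,255,255))
b=cv2.minAreaRect(cv2.findNonZero(g));print(b,np.array(unproj('wrist',[b[0]],.027,o)))
```

```text
spirit_level 0.84 [305. 112. 335. 255.] [[305.0, 114.0], [334.0, 114.0], [334.0, 254.0], [305.0, 254.0]]
bubble 0.46 [317. 204. 325. 210.] [[317.0, 203.0], [322.0, 203.0], [322.0, 212.0], [317.0, 212.0]]
dappen 0.81 [427. 297. 450. 321.] [[425.5, 298.70001220703125], [436.0, 291.5], [453.70001220703125, 317.3999938964844], [443.20001220703125, 324.6000061035156]]
((319.4999694824219, 206.99998474121094), (55.99999237060547, 4.999999046325684), 90.0) [[0.42288931 0.17686713 0.027     ]]
```

View pics/w2.png

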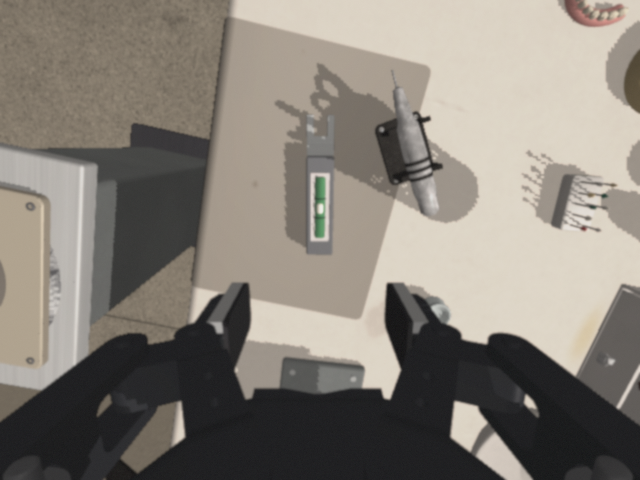

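The level is in clear view: vial centre at (320,207), fork up at (320,115). The handpiece stand to the right at (405,150) is clear of the fingers.

Run:
```python
from h import *
goto([.4227,.1765,.06],102.3);goto([.4227,.1765,.008],102.3)
```

```text
rv [ 0.0006  0.0005 -0.0003] d [0.0042 0.0035 0.1907]
rv [ 0.0006  0.0005 -0.0003] d [0.0042 0.0035 0.2427]
```

>>> {"op": "jog_arm", "data": {"rows": {"plan":[[0,0,0,0.004,0.0035,0.06,0.6],[0,0,0,0.004,0.0035,0.12,0.6],[0,0,0,0.004,0.0035,0.18,0.6],[0,0,0,0.004,0.0035,0.21,0.6],[0,0,0,0.004,0.0035,0.23,0.6],[0,0,0,0.004,0.0035,0.242,0.6],[0,0,0,0.004,0.0035,0.242,0.6],[0,0,0,0.004,0.0035,0.242,0],[0,0,0,0.004,0.0035,0.242,0],[0,0,0,0.004,0.0035,0.242,0],[0,0,0,0.004,0.0035,0.242,0],[0,0,0,0.004,0.0035,0.242,0]]}, "clamp_n": 50}}

```text
clock: 5.35
position: [0.4228, 0.1778, 0.0093]
ee_rot: [0.626, 0.779, 0.0, 0.001]
ft_force: [-0.9, -1.5, 6.4]
grip_width: 0.337
grasp_force: 50.3
```

Run:
```python
from h import *
o,im=shot('wrist','w3.png');print(o['position'],o['ft_force'],o['grip_width'],o['grasp_force'])
h=cv2.cvtColor(im,cv2.COLOR_BGR2HSV);g=cv2.inRange(h,(40,90,60),(85,255,255));print(cv2.boundingRect(g))
cv2.imwrite('pics/w3.png',im)
```

```text
[0.42277723 0.17781515 0.00933989] [-0.90828043 -1.49352233  6.42630728] 0.33716396974663426 50.30042052268982
(306, 245, 25, 147)
```

View pics/w3.png

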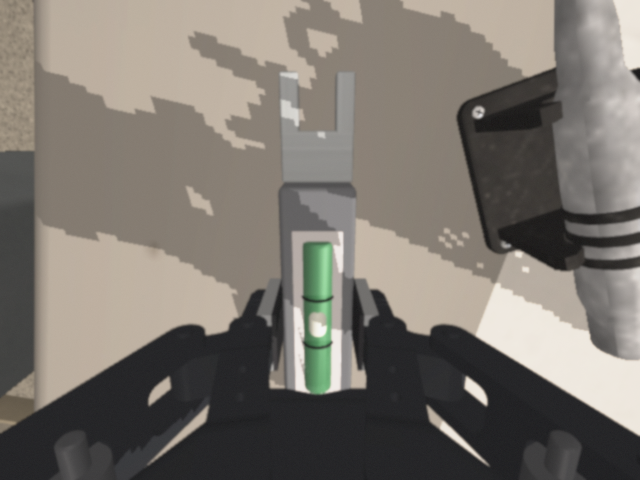

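The level is held squarely. Fork tips at (288,73) and (345,73), slot root at row 132, bubble about at the middle (318,323).

Run:
```python
from h import *
o=manip.get_obs();M=T(o)
P=unproj('wrist',[[281,73],[355,73],[299,132],[337,132]],.008,o)
print(((P-M[:3,3])@M[:3,:3]).round(4).tolist())
P=unproj('wrist',[[281,186],[356,186]],.024,o)
print(((P-M[:3,3])@M[:3,:3]).round(4).tolist())
```

```text
[[0.095, -0.0123, 0.0013], [0.095, 0.0166, 0.0013], [0.0731, -0.0056, 0.0013], [0.0731, 0.0099, 0.0013]]
[[0.0531, -0.0118, -0.0147], [0.0531, 0.0165, -0.0147]]
```

>>> {"op": "jog_arm", "data": {"rows": {"plan":[[0,0,0,0,0,-0.04,0],[0,0,0,0,0,-0.09,0],[0,0,0,0,0,-0.14,0],[0,0,0,0,0,-0.15,0],[0,0,0,0,0,-0.15,0]]}}}

```text
clock: 6.02
position: [0.4222, 0.1774, 0.1584]
ee_rot: [0.627, 0.779, 0.0, 0.001]
ft_force: [-0.2, 0.5, -3.1]
grip_width: 0.339
grasp_force: 50.6
```

Run:
```python
from h import *
a=np.radians(95.2);u=np.array([np.cos(a),np.sin(a),0])
k=np.array([.4795,-.083,0]);p=k-u*.145;p[2]=.16;print(p);goto(p,95.2)
```

```text
[ 0.49264172 -0.22740324  0.16      ]
rv [0.0012 0.0011 0.1256] d [-0.4105 -0.0181 -0.0011]
```

>>> {"op": "jog_arm", "data": {"rows": {"plan":[[0,0,0.02,-0.05,0,-0.02,0],[0,0,0.06,-0.11,-0.005,-0.03,0],[0,0,0.1,-0.17,-0.01,-0.03,0],[0,0,0.1256,-0.23,-0.012,-0.03,0],[0,0,0.1256,-0.29,-0.014,-0.03,0],[0,0,0.1256,-0.35,-0.016,-0.02,0],[0,0,0.1256,-0.4,-0.018,0,0],[0,0,0.1256,-0.4105,-0.018,0,0],[0,0,0.1256,-0.4105,-0.018,0,0],[0,0,0.1256,-0.4105,-0.018,0,0]]}}}

```text
clock: 7.28
position: [0.4929, -0.2252, 0.1581]
ee_rot: [0.673, 0.739, 0.0, -0.0]
ft_force: [0.5, -1.0, -1.8]
grip_width: 0.335
grasp_force: 50.4
```

Run:
```python
from h import *
o,im=shot('wrist');print(o['position'],o['grasp_force'])
a=np.radians(95.2);u=np.array([np.cos(a),np.sin(a),0]);v=np.array([np.sin(a),-np.cos(a),0])
k=np.array([.4795,-.083,0])
for r in manip.outline_of('wrist','knob_grip')[:1]: print('knob',r['confidence'],r['bbox'])
for r in manip.outline_of('wrist','levelling_top')[:1]: print('top',r['confidence'],r['bbox'])
def pt(x,y,z): return k+u*x+v*y+np.array([0,0,z+.03*x])
Q=[]
for P in [pt(0,0,.125),pt(-40,0,0)*0+pt(-.04,.017,.0655),pt(-.04,-.017,.0655),pt(-.14,.017,.0655),pt(-.14,-.017,.0655),pt(.055,.044,.0587),pt(.055,-.044,.0587)]:
    q=proj('wrist',P,o)[0];Q.append(q);cv2.circle(im,tuple(np.int32(q.round())),2,(0,0,255),-1)
print(np.round(Q,1))
cv2.imwrite('pics/w4.png',im)
```

```text
[ 0.49290431 -0.2251936   0.15809145] 50.4497355222702
knob 0.59 [284.8, 3.5, 342.0, 35.2]
top 0.64 [241.7, 1.0, 386.8, 288.4]
[[313.3 -30.6]
 [340.6  89.8]
 [288.1  89.6]
 [337.4 237.6]
 [291.1 237.5]
 [390.4 -87. ]
 [238.7 -87.6]]
```

View pics/w4.png

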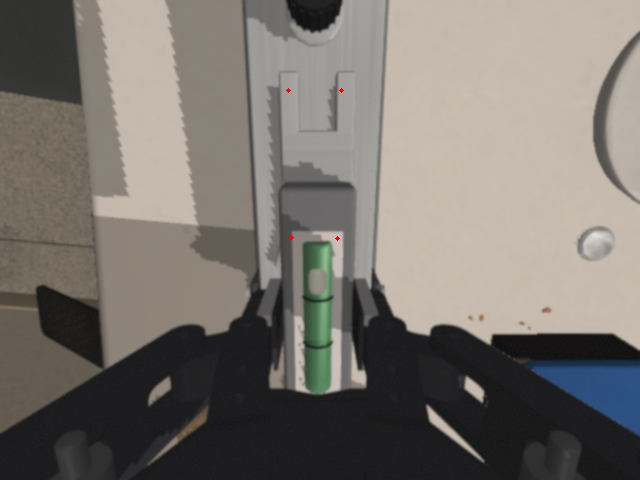

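The knob and collar are at (315,20). The table edges are centred at u≈317 against the fork's 318, so the line-up is good. Next I lower to just above the rails with the 30 mrad tilt.

>>> {"op": "jog_arm", "data": {"rows": {"plan":[[0,0.015,0,0.007,0,0.03,0],[0,0.03,0,0.014,0,0.06,0],[0,0.03,0,0.014,0,0.075,0],[0,0.03,0,0.014,0,0.082,0],[0,0.03,0,0.014,0,0.082,0],[0,0.03,0,0.014,0,0.082,0]]}}}

```text
clock: 8.18
position: [0.4921, -0.2134, 0.0773]
ee_rot: [0.674, 0.739, 0.01, -0.01]
ft_force: [0.1, -0.2, -1.4]
grip_width: 0.338
grasp_force: 50.5
```

Run:
```python
from h import *
o,im=shot('wrist');print(o['position'],o['ft_force'])
c=manip.calibration('wrist');print(c['cx'],c['cy'])
cv2.imwrite('pics/w5.png',cv2.resize(im[0:330,170:470],None,fx=1.8,fy=1.8,interpolation=cv2.INTER_CUBIC))
M=T(o);Mt=lambda P:(M[:3,:3]@np.array(P).T).T+M[:3,3]
print(proj('wrist',Mt([[.095,0,.001],[.095,.015,.001],[.095,-.015,.001]]),o).round(1).tolist())
```

```text
[ 0.49208774 -0.21335497  0.0772567 ] [ 0.08513528 -0.18612985 -1.39236035]
317.30172793437674 237.83618852593278
[[312.9, 73.6], [351.4, 73.6], [274.3, 73.6]]
```

View pics/w5.png

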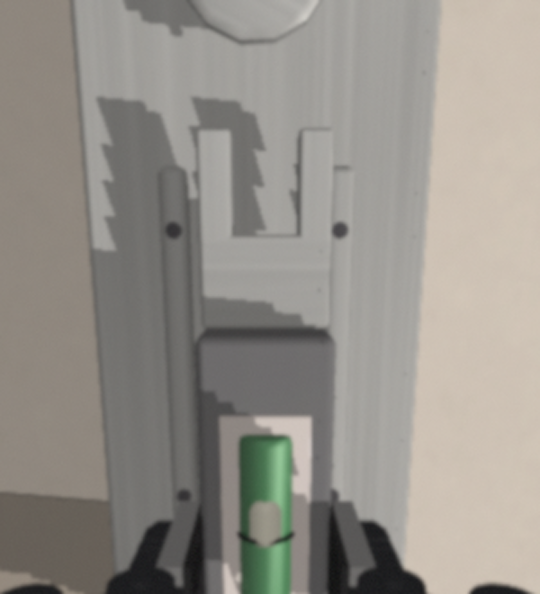

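The close-up shows the rail screws at crop (173,230) and (340,230), giving a rail centre of u≈256 and a collar centre of 255. The fork centre is at 265, so the level must shift 2 mm towards -y of the tool. The fork is about 18 mm clear of the collar.

>>> {"op": "jog_arm", "data": {"rows": {"plan":[[0,0,0,0,-0.002,0.002,0],[0,0,0,0,-0.002,0.005,0],[0,0,0,0,-0.002,0.0075,0],[0,0,0,0,-0.002,0.0095,0],[0,0,0,0,-0.002,0.0105,0],[0,0,0,0,-0.002,0.0105,0]]}}}

```text
clock: 8.98
position: [0.4894, -0.2129, 0.0658]
ee_rot: [0.674, 0.739, 0.01, -0.011]
ft_force: [0.8, -0.8, -1.4]
grip_width: 0.335
grasp_force: 50.5
```

Run:
```python
from h import *
o,im=shot('wrist');print(o['position'],o['ft_force'],o['torque'])
cv2.imwrite('pics/w6.png',cv2.resize(im[0:330,170:470],None,fx=1.8,fy=1.8,interpolation=cv2.INTER_CUBIC))
```

```text
[ 0.48944646 -0.21287689  0.0657665 ] [ 0.75692887 -0.82150794 -1.37038067] [-0.06467085  0.01738792  0.0389398 ]
```

View pics/w6.png

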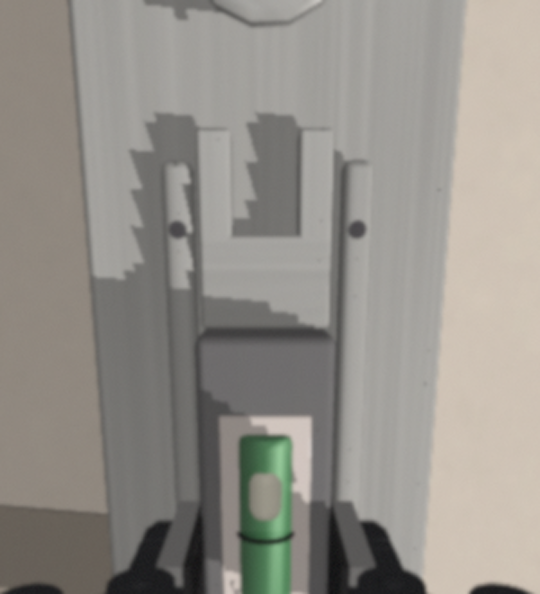

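The level now sits between the rails, with both gaps visible (about 8 and 11 px). I lower it to contact.

>>> {"op": "jog_arm", "data": {"rows": {"plan":[[0,0,0,0,0.0003,0.001,0],[0,0,0,0,0.0003,0.0015,0],[0,0,0,0,0.0003,0.0015,0]]}}}

```text
clock: 9.4
position: [0.4898, -0.2128, 0.0643]
ee_rot: [0.674, 0.739, 0.01, -0.011]
ft_force: [-0.2, -0.0, -1.7]
grip_width: 0.331
grasp_force: 50.6
```

>>> {"op": "jog_arm", "data": {"rows": {"plan":[[0,0,0,0,0,0.0007,0],[0,0,0,0,0,0.0007,0]]}}}

```text
clock: 9.65
position: [0.4898, -0.2128, 0.064]
ee_rot: [0.674, 0.739, 0.01, -0.011]
ft_force: [-2.7, 1.8, 5.1]
grip_width: 0.343
grasp_force: 51.3
```

>>> {"op": "jog_arm", "data": {"rows": {"plan":[[0,0,0,0.008,0,-0.0003,0],[0,0,0,0.016,0,-0.0003,0],[0,0,0,0.024,0,-0.0003,0],[0,0,0,0.03,0,-0.0003,0],[0,0,0,0.03,0,-0.0003,0]]}}}

```text
clock: 10.28
position: [0.487, -0.1816, 0.0649]
ee_rot: [0.674, 0.739, 0.01, -0.011]
ft_force: [-0.7, 3.0, 2.6]
grip_width: 0.334
grasp_force: 51.1
```

Run:
```python
from h import *
o,im=shot('wrist');print(o['position'],o['ft_force'],o['torque'])
cv2.imwrite('pics/w7.png',cv2.resize(im[0:330,170:470],None,fx=1.8,fy=1.8,interpolation=cv2.INTER_CUBIC))
```

```text
[ 0.48702994 -0.18164683  0.06486793] [-0.66759327  2.97503793  2.5538272 ] [0.56473702 0.09574293 0.0413876 ]
```

View pics/w7.png

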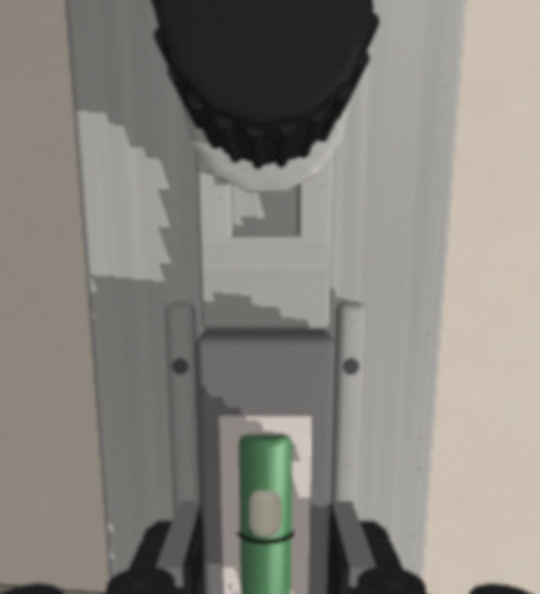

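The fork is under the collar and symmetric with it (collar centre 265, fork centre 265). I continue to the stop.

>>> {"op": "jog_arm", "data": {"rows": {"plan":[[0,0,0,0.006,0,0,0],[0,0,0,0.012,0,0,0],[0,0,0,0.017,0,0,0],[0,0,0,0.018,0,0,0],[0,0,0,0.018,0,0,0]]}}}

```text
clock: 10.95
position: [0.4853, -0.1647, 0.0653]
ee_rot: [0.674, 0.739, 0.01, -0.011]
ft_force: [-0.4, 0.2, 2.4]
grip_width: 0.336
grasp_force: 50.9
```

>>> {"op": "jog_arm", "data": {"rows": {"plan":[[0,0,0,0.001,0,0,0],[0,0,0,0.002,0,0,0],[0,0,0,0.002,0,0,0]]}}}

```text
clock: 11.32
position: [0.4852, -0.1631, 0.0654]
ee_rot: [0.674, 0.739, 0.01, -0.011]
ft_force: [0.1, -1.3, 1.1]
grip_width: 0.335
grasp_force: 50.8
```

>>> {"op": "jog_arm", "data": {"rows": {"plan":[[0,0,0,0.001,0,0,0],[0,0,0,0.002,0,0,0],[0,0,0,0.002,0,0,0]]}}}

```text
clock: 11.7
position: [0.485, -0.1609, 0.0655]
ee_rot: [0.674, 0.739, 0.01, -0.011]
ft_force: [-0.1, -1.0, 1.0]
grip_width: 0.339
grasp_force: 50.8
```

>>> {"op": "jog_arm", "data": {"rows": {"plan":[[0,0,0,0.001,0,0,0],[0,0,0,0.0015,0,0,0],[0,0,0,0.0015,0,0,0]]}}}

```text
clock: 12.08
position: [0.4849, -0.1605, 0.0655]
ee_rot: [0.674, 0.738, 0.01, -0.011]
ft_force: [0.4, -5.2, -0.8]
grip_width: 0.338
grasp_force: 50.6
```

>>> {"op": "jog_arm", "data": {"rows": {"plan":[[0,0,0,0.001,0,0,0],[0,0,0,0.0015,0,0,0],[0,0,0,0.0015,0,0,0]]}}}

```text
clock: 12.45
position: [0.4848, -0.1603, 0.0657]
ee_rot: [0.675, 0.738, 0.009, -0.01]
ft_force: [1.4, -9.7, -1.4]
grip_width: 0.34
grasp_force: 50.6
```

The fork is home: a solid stop at y≈-0.160, with reaction force up to 10 N. I relax the push and release.

>>> {"op": "jog_arm", "data": {"rows": {"plan":[[0,0,0,-0.0015,0,0,0],[0,0,0,-0.0015,0,0,0],[0,0,0,-0.0015,0,0,0.45],[0,0,0,-0.0015,0,0,0.55],[0,0,0,-0.0015,0,0,0.55],[0,0,0,-0.0015,0,0,0.55]]}}}

```text
clock: 13.2
position: [0.4849, -0.1593, 0.0655]
ee_rot: [0.674, 0.739, 0.01, -0.011]
ft_force: [0.8, -0.3, 0.1]
grip_width: 0.547
grasp_force: 0.0
```

>>> {"op": "jog_arm", "data": {"rows": {"plan":[[0,0,0,0,0,-0.02,0.55],[0,0,0,0,0,-0.06,0.55],[0,0,0,0,0,-0.11,0.55],[0,0,0,0,0,-0.13,0.55],[0,0,0,0,0,-0.13,0.55]]}}}

```text
clock: 13.82
position: [0.486, -0.1637, 0.1968]
ee_rot: [0.674, 0.739, 0.01, -0.01]
ft_force: [0.3, 0.0, -0.6]
grip_width: 0.554
grasp_force: 0.0
```

Run:
```python
from h import *
o,im=shot('wrist');print(o['position'],o['joint_pos'].__class__,np.round(o['joint_pos'],2))
cv2.imwrite('pics/w8.png',im)
r=manip.outline_of('wrist','knob_grip');print([(q['confidence'],q['bbox']) for q in r[:2]])
h=cv2.cvtColor(im,cv2.COLOR_BGR2HSV);g=cv2.inRange(h,(40,90,60),(85,255,255));print(cv2.boundingRect(g))
goto([.478,-.085,.18],135)
```

```text
[ 0.48602015 -0.16367301  0.19679208] <class 'numpy.ndarray'> [ 0.89  0.18 -0.7   1.76  0.09  1.25  0.26]
[]
(311, 198, 9, 79)
rv [ 0.0096 -0.0294 -0.694 ] d [0.0782 0.0004 0.0169]
```

View pics/w8.png

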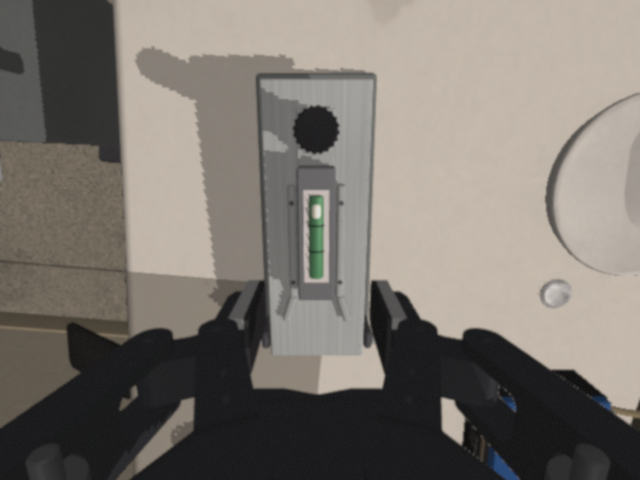

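The picture shows the level left in place between the rails with the fork under the collar, knob at (316,130) and bubble at the knob-end of the vial. That was my eleventh view, one more than the 10 allowed. I miscounted, so from here I read the pictures by numbers only.

Run:
```python
from h import *
o=manip.get_obs();im=cv2.imread('pics/w8.png')
g=(cv2.cvtColor(im,cv2.COLOR_BGR2GRAY)[95:165,280:355]<45).astype(np.uint8)
n,l,s,c=cv2.connectedComponentsWithStats(g);i=1+s[1:,4].argmax();uv=c[i]+[280,95];print(s[i],uv)
P=unproj('wrist',[uv],.125,o)[0];y=T(o)[:3,1];print('knob raw',P,'corr',P-.0021*y)
goto([.478,-.085,.19],15)
```

```text
[  14   12   43   45 1473] [315.24983028 129.29056348]
knob raw [ 0.47796152 -0.08403294  0.125     ] corr [ 0.47587029 -0.08422462  0.12500195]
rv [-0.022  -0.0245  1.4003] d [0.0785 0.0004 0.0069]
```

>>> {"op": "jog_arm", "data": {"rows": {"plan":[[0,0,0.18,0.01,0,0.007,0.75],[-0.005,-0.005,0.36,0.02,0,0.007,0.75],[-0.01,-0.01,0.54,0.03,0,0.007,0.75],[-0.015,-0.015,0.72,0.05,0,0.007,0.75],[-0.02,-0.02,0.9,0.06,0,0.007,0.75],[-0.022,-0.0245,1.08,0.07,0,0.007,0.75],[-0.022,-0.0245,1.26,0.078,0,0.007,0.75],[-0.022,-0.0245,1.40,0.078,0,0.007,0.75],[-0.022,-0.0245,1.40,0.078,0,0.007,0.75],[-0.022,-0.0245,1.40,0.078,0,0.007,0.75]]}}}

```text
clock: 15.18
position: [0.4777, -0.0856, 0.1901]
ee_rot: [0.991, 0.132, -0.0, -0.0]
ft_force: [0.8, 0.0, 0.4]
grip_width: 0.753
grasp_force: 0.0
```

Run:
```python
from h import *
o,im=shot('wrist');print(np.round(o['joint_pos'],2))
goto([.477,-.085,.096],15)
for t in ('knob_grip','collar'):
  for r in manip.outline_of('wrist',t)[:1]: print(t,r['confidence'],r['bbox'])
g=(cv2.cvtColor(im,cv2.COLOR_BGR2GRAY)<45).astype(np.uint8)
n,l,s,c=cv2.connectedComponentsWithStats(g)
for i in range(1,n):
    if 800<s[i,4]<9000: print(s[i],c[i],unproj('wrist',[c[i]],.125,o)[0])
```

```text
[ 0.72  0.1  -0.66  1.85  0.07  1.22 -1.27]
rv [-0.     -0.0002  0.0027] d [-0.0006 -0.0008  0.0943]
knob_grip 0.94 [295.0, 219.1, 342.6, 271.5]
collar 0.55 [296.7, 210.8, 342.5, 269.9]
[ 297  221   43   49 1611] [317.34885164 245.91620112] [ 0.48366855 -0.0829339   0.125     ]
```

Run:
```python
from h import *
goto([.479,-.085,.096],25)
```

```text
rv [ 0.0003 -0.0006 -0.1728] d [ 0.0011 -0.0004  0.0945]
```

>>> {"op": "jog_arm", "data": {"rows": {"plan":[[0,0,-0.1,0.001,-0.0004,0.03,0.75],[0,0,-0.172,0.001,-0.0004,0.055,0.75],[0,0,-0.172,0.001,-0.0004,0.08,0.75],[0,0,-0.172,0.001,-0.0004,0.094,0.75],[0,0,-0.172,0.001,-0.0004,0.094,0.75],[0,0,-0.172,0.001,-0.0004,0.094,0.45],[0,0,-0.172,0.001,-0.0004,0.094,0.45],[0,0,-0.172,0.001,-0.0004,0.094,0.45]]}, "clamp_n": 30}}

```text
clock: 16.32
position: [0.4794, -0.0851, 0.0973]
ee_rot: [0.977, 0.215, 0.001, 0.001]
ft_force: [-0.2, 1.2, -0.7]
grip_width: 0.445
grasp_force: 0.0
```

>>> {"op": "jog_arm", "data": {"rows": {"plan":[[0,0,0,0,0,0,0.3],[0,0,0,0,0,0,0.3],[0,0,0,0,0,0,0.3],[0,0,0,0,0,0,0.3]]}}}

```text
clock: 16.82
position: [0.4791, -0.0848, 0.0968]
ee_rot: [0.977, 0.215, 0.0, 0.0]
ft_force: [1.2, 0.4, -0.3]
grip_width: 0.317
grasp_force: 29.5
```

>>> {"op": "jog_arm", "data": {"rows": {"plan":[[0,0,0,0,0,0,0],[0,0,0,0,0,0.002,0],[0,0,0,0,0,0.004,0],[0,0,0,0,0,0.006,0],[0,0,0,0,0,0.008,0],[0,0,0,0,0,0.008,0]]}, "clamp_n": 60}}

```text
clock: 17.58
position: [0.4791, -0.0846, 0.0887]
ee_rot: [0.976, 0.216, 0.001, 0.0]
ft_force: [-1.0, 5.5, 2.1]
grip_width: 0.308
grasp_force: 59.1
```

>>> {"op": "jog_arm", "data": {"rows": {"plan":[[0,0,0,0,0,0.002,0],[0,0,0,0,-0.0005,0.004,0],[0,0,0,0,-0.001,0.006,0],[0,0,0,0,-0.001,0.006,0]]}}}

```text
clock: 18.08
position: [0.4791, -0.0842, 0.0831]
ee_rot: [0.977, 0.215, 0.001, 0.0]
ft_force: [1.0, 5.1, 4.8]
grip_width: 0.308
grasp_force: 59.0
```

>>> {"op": "jog_arm", "data": {"rows": {"plan":[[0,0,0,0,0,0.001,0],[0,0,0,0,-0.0005,0.002,0],[0,0,0,0,-0.0005,0.003,0],[0,0,0,0,-0.0005,0.003,0]]}}}

```text
clock: 18.58
position: [0.4791, -0.084, 0.0802]
ee_rot: [0.977, 0.215, 0.001, 0.001]
ft_force: [0.8, 2.7, 5.6]
grip_width: 0.309
grasp_force: 59.0
```

>>> {"op": "jog_arm", "data": {"rows": {"plan":[[0,0,0,0,-0.0003,0.001,0],[0,0,0,0,-0.0006,0.002,0],[0,0,0,0,-0.0008,0.003,0],[0,0,0,0,-0.0008,0.003,0]]}}}

```text
clock: 19.08
position: [0.4791, -0.0838, 0.0776]
ee_rot: [0.977, 0.215, 0.001, 0.001]
ft_force: [1.0, 1.4, 8.8]
grip_width: 0.311
grasp_force: 59.3
```

>>> {"op": "jog_arm", "data": {"rows": {"plan":[[0,0,0,0,0,0.001,0],[0,0,0,0,-0.0005,0.002,0],[0,0,0,0,-0.0005,0.002,0]]}}}

```text
clock: 19.45
position: [0.4791, -0.0837, 0.0759]
ee_rot: [0.977, 0.215, 0.002, 0.001]
ft_force: [0.7, 0.9, 11.3]
grip_width: 0.309
grasp_force: 59.5
```

>>> {"op": "jog_arm", "data": {"rows": {"plan":[[0,0,0,0,0,0.001,0],[0,0,0,0,-0.0003,0.0015,0],[0,0,0,0,-0.0003,0.0015,0]]}}}

```text
clock: 19.82
position: [0.4792, -0.0837, 0.0746]
ee_rot: [0.977, 0.215, 0.002, 0.002]
ft_force: [0.3, 0.1, 12.6]
grip_width: 0.309
grasp_force: 59.7
```

The foot is down: the slope is now 1.4 N/mm. Next I set up the bubble reader numerically.

Create bub.py:
```python
from h import *
def bubble(cam='wrist',verb=False):
    o,im=shot(cam); h=cv2.cvtColor(im,cv2.COLOR_BGR2HSV)
    g=cv2.inRange(h,(40,90,50),(85,255,255))
    if cam=='wrist': pass
    a=np.radians(95.2);u=np.array([np.cos(a),np.sin(a),0]);L=np.array([.479,-.0836,.053+.027])-u*.08
    pr=proj(cam,[L-.034*u,L,L+.034*u],o)
    m=np.zeros_like(g);cv2.line(m,tuple(np.int32(pr[0])),tuple(np.int32(pr[2])),255,45);g&=m
    pts=cv2.findNonZero(g)
    if pts is None: print('no green',pr.round());return
    pts=pts[:,0].astype(float); vx,vy,x0,y0=cv2.fitLine(pts.astype(np.float32),cv2.DIST_L2,0,.01,.01).ravel()
    d=pr[2]-pr[0]; s=np.sign(vx*d[0]+vy*d[1]);e=np.array([vx,vy])*s;c=np.array([x0,y0])
    t=(pts-c)@e; t0,t1=np.percentile(t,[.5,99.5]); n=np.array([-e[1],e[0]])
    w=3 if cam=='wrist' else 1
    tt=np.arange(t0-6,t1+6,.5); hs=np.float32(cv2.GaussianBlur(im,(3,3),0))
    P=c+tt[:,None,None]*e+np.linspace(-w,w,7)[None,:,None]*n
    S=cv2.remap(hs,P[...,0].astype(np.float32),P[...,1].astype(np.float32),cv2.INTER_LINEAR).mean(1)
    mm=(tt-(t0+t1)/2)/(t1-t0)*68
    print('expected',pr.round(0).tolist(),'len px',round(t1-t0,1),'ends',(c+t0*e).round(),(c+t1*e).round())
    return mm,S
if __name__=='__main__':
    mm,S=bubble()
    for lo in range(-36,38,2):
        k=(mm>=lo)&(mm<lo+2); print(lo+1,S[k].mean(0).round().astype(int) if k.any() else '')
```

```text
(no output)
```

>>> {"op": "jog_arm", "data": {"rows": {"plan":[[0,0,0,0,0,-0.001,0],[0,0,0,0,0,-0.001,0]]}}}

```text
clock: 20.08
position: [0.4791, -0.0837, 0.0756]
ee_rot: [0.977, 0.215, 0.002, 0.002]
ft_force: [1.1, 0.1, 13.0]
grip_width: 0.31
grasp_force: 59.6
```

```bash
python3 bub.py
```

```text
expected [[544.0, 378.0], [479.0, 357.0], [412.0, 335.0]] len px 133.8 ends [538. 365.] [410. 325.]
-35 [125 151 127]
-33 [ 94 133  87]
-31 [ 90 129  82]
-29 [ 89 129  82]
-27 [ 89 129  81]
-25 [ 97 135  92]
-23 [116 147 114]
-21 [106 136 105]
-19 [ 87 116  83]
-17 [73 99 68]
-15 [64 85 60]
-13 [50 59 47]
-11 [44 49 41]
-9 [44 49 42]
-7 [42 43 39]
-5 [40 39 38]
-3 [39 37 37]
-1 [38 37 37]
1 [39 37 37]
3 [39 37 37]
5 [38 37 37]
7 [39 37 37]
9 [39 37 37]
11 [40 38 38]
13 [42 40 40]
15 [39 37 37]
17 [35 34 34]
19 [36 34 34]
21 [37 35 35]
23 [38 36 36]
25 [53 65 49]
27 [ 86 124  79]
29 [ 89 128  81]
31 [ 89 129  81]
33 [ 84 120  76]
35 [ 90 107  91]
37 [160 167 175]
```

The hand still hides the middle of the vial. I turn clockwise 0.5 rad, the minimum needed, and look again.

>>> {"op": "jog_arm", "data": {"rows": {"plan":[[0,0,0.1,0,0,-0.0006,0],[0,0,0.2,0,0,-0.001,0],[0,0,0.3,0,0,-0.0015,0],[0,0,0.4,0,0,-0.002,0],[0,0,0.5,0,0,-0.0025,0],[0,0,0.5,0,0,-0.0025,0],[0,0,0.5,0,0,-0.0025,0],[0,0,0.5,0,0,-0.0025,0],[0,0,0.5,0,0,-0.0025,0],[0,0,0.5,0,0,-0.0025,0],[0,0,0.5,0,0,-0.0025,0],[0,0,0.5,0,0,-0.0025,0],[0,0,0.5,0,0,-0.0025,0],[0,0,0.5,0,0,-0.0025,0]]}}}

```text
clock: 21.88
position: [0.4787, -0.0843, 0.0778]
ee_rot: [0.999, -0.034, 0.002, 0.001]
ft_force: [1.3, -2.0, 10.7]
grip_width: 0.31
grasp_force: 59.5
```

```bash
python3 bub.py
```

```text
expected [[576.0, 263.0], [497.0, 275.0], [420.0, 286.0]] len px 146.6 ends [562. 262.] [417. 281.]
-35 [100 140  93]
-33 [ 96 136  88]
-31 [ 95 135  87]
-29 [ 95 135  88]
-27 [ 95 135  87]
-25 [ 95 134  87]
-23 [ 95 135  87]
-21 [112 149 110]
-19 [193 210 203]
-17 [216 222 221]
-15 [215 220 220]
-13 [195 200 200]
-11 [209 218 217]
-9 [157 183 168]
-7 [ 98 138  92]
-5 [ 92 132  84]
-3 [ 93 132  85]
-1 [ 92 132  85]
1 [ 93 132  85]
3 [ 92 132  85]
5 [ 92 132  84]
7 [ 92 131  84]
9 [72 99 66]
11 [ 74 108  67]
13 [ 91 130  83]
15 [ 92 131  84]
17 [ 92 131  84]
19 [ 91 131  84]
21 [ 91 131  83]
23 [ 91 131  83]
25 [ 91 130  83]
27 [ 91 130  83]
29 [ 91 130  83]
31 [ 91 130  83]
33 [ 86 123  78]
35 [ 89 107  91]
37 [144 150 157]
```

The bubble reads clearly at -14.5 mm, with the lines at about +10 and -12.5. I turn another 0.65 rad, let it settle and read again.

Add to bub.py:
```python
    b=(S[:,2]>150)&(abs(mm)<32); l=(S[:,1]<118)&(abs(mm)<32)&~b
    print('bubble',mm[b].min().round(1),mm[b].max().round(1),'dark',mm[l].round(1).tolist(),'j7',manip.get_obs()['joint_pos'][6])
```

```text
(no output)
```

>>> {"op": "jog_arm", "data": {"rows": {"plan":[[0,0,0.1,0,0,-0.0004,0],[0,0,0.2,0,0,-0.0008,0],[0,0,0.3,0,0,-0.0012,0],[0,0,0.4,0,0,-0.0016,0],[0,0,0.5,0,0,-0.002,0],[0,0,0.6,0,0,-0.0024,0],[0,0,0.65,0,0,-0.0026,0],[0,0,0.65,0,0,-0.0026,0],[0,0,0.65,0,0,-0.0026,0],[0,0,0.65,0,0,-0.0026,0],[0,0,0.65,0,0,-0.0026,0],[0,0,0.65,0,0,-0.0026,0],[0,0,0.65,0,0,-0.0026,0],[0,0,0.65,0,0,-0.0026,0],[0,0,0.65,0,0,-0.0026,0],[0,0,0.65,0,0,-0.0026,0],[0,0,0.65,0,0,-0.0026,0],[0,0,0.65,0,0,-0.0026,0],[0,0,0.65,0,0,-0.0026,0],[0,0,0.65,0,0,-0.0026,0]]}}}

```text
clock: 24.42
position: [0.4781, -0.0847, 0.0802]
ee_rot: [0.936, -0.351, 0.002, 0.001]
ft_force: [0.6, -3.5, 10.9]
grip_width: 0.305
grasp_force: 59.6
```

```bash
python3 bub.py|grep -E 'bub|exp'
```

```text
expected [[518.0, 105.0], [452.0, 169.0], [392.0, 226.0]] len px 164.2 ends [513. 116.] [389. 224.]
bubble -7.3 3.9 dark [-31.9, -31.7, -31.5, -31.3, -31.1, -30.9, -30.7, -30.5, -30.3, -30.1, -29.9, -29.7, -29.4, -29.2, -29.0, -28.8, -28.6, -28.4, -28.2, -28.0, -27.8, -27.6, -27.4, -27.2, -27.0, -26.8, -26.5, -26.3, -26.1, -25.9, -25.7, -25.5, -25.3, -25.1, -24.9, -24.7, -24.5, -24.3, -24.1, -23.9, -23.6, -23.4, -23.2, -23.0, -22.8, -22.6, -22.4, -22.2, -22.0, -21.8, -21.6, -21.4, -21.2, -21.0, -20.7, -20.5, -20.3, -20.1, -19.9, -19.7, -19.5, -19.3, -19.1, -18.9, -18.7, -18.5, -18.3, -18.1, -17.8, -17.6, -17.4, -17.2, -17.0, -16.8, -16.6, -16.4, -16.2, -16.0, -15.8, -15.6, -15.4, -15.2, -14.9, -14.7, -14.5, -14.3, -14.1, -13.9, -13.7, -13.5, -13.3, -13.1, -12.9, -12.7, -12.5, -12.3, -12.0, -11.8, -11.6, -11.4, -11.2, -11.0, -10.8, -10.6, -10.4, -10.2, -10.0, -9.8, -9.6, -9.4, -9.1, -8.9, -8.7, 10.1, 10.3, 10.5, 10.7, 10.9, 11.2, 11.4, 11.6, 11.8, 12.0, 12.2, 12.4, 12.6, 12.8] j7 -2.3126066724273344
```

Add to bub.py:
```python
    d=S[:,1]; 
    for lo,hi in ((-16,-7.5),(7.5,16)):
        k=(mm>lo)&(mm<hi); x=mm[k]; y=d[k]-cv2.blur(d.reshape(-1,1),(1,31)).ravel()[k]; print('line',x[y.argmin()].round(2),y.min().round(0))
    print([(int(a),int(d[(mm>=a)&(mm<a+1)].mean())) for a in range(-16,16)])
```

```text
(no output)
```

>>> {"op": "jog_arm", "data": {"rows": {"plan":[[0,0,0.05,0.0003,0.0004,0,0],[0,0,0.09,0.0003,0.0004,-0.0003,0],[0,0,0.09,0.0003,0.0004,-0.0003,0],[0,0,0.09,0.0003,0.0004,-0.0003,0],[0,0,0.09,0.0003,0.0004,-0.0003,0],[0,0,0.09,0.0003,0.0004,-0.0003,0],[0,0,0.09,0.0003,0.0004,-0.0003,0],[0,0,0.09,0.0003,0.0004,-0.0003,0],[0,0,0.09,0.0003,0.0004,-0.0003,0],[0,0,0.09,0.0003,0.0004,-0.0003,0],[0,0,0.09,0.0003,0.0004,-0.0003,0],[0,0,0.09,0.0003,0.0004,-0.0003,0],[0,0,0.09,0.0003,0.0004,-0.0003,0],[0,0,0.09,0.0003,0.0004,-0.0003,0],[0,0,0.09,0.0003,0.0004,-0.0003,0],[0,0,0.09,0.0003,0.0004,-0.0003,0],[0,0,0.09,0.0003,0.0004,-0.0003,0]]}}}

```text
clock: 26.6
position: [0.478, -0.0848, 0.0805]
ee_rot: [0.92, -0.393, 0.001, 0.001]
ft_force: [-1.4, -2.2, 10.7]
grip_width: 0.307
grasp_force: 59.6
```

```bash
python3 bub.py|grep -E 'bub|exp|line|\[\(' | sed 's/dark.*j7/j7/'
```

```text
expected [[501.0, 87.0], [440.0, 157.0], [385.0, 220.0]] len px 166.1 ends [497.  98.] [382. 218.]
bubble -5.6 5.9 j7 -2.3989155003617944
line -10.87 -42.0
line 11.64 -40.0
[(-16, 114), (-15, 114), (-14, 115), (-13, 111), (-12, 77), (-11, 71), (-10, 105), (-9, 115), (-8, 116), (-7, 122), (-6, 163), (-5, 202), (-4, 208), (-3, 209), (-2, 209), (-1, 210), (0, 211), (1, 212), (2, 213), (3, 211), (4, 202), (5, 179), (6, 137), (7, 121), (8, 120), (9, 120), (10, 111), (11, 75), (12, 97), (13, 120), (14, 122), (15, 122)]
```

The bubble spans -5.9 to 6.2 and the lines are at -11 and +11.5, so it is centred to within about 0.2 mm. I confirm that it stays put, then hand in.

>>> {"op": "jog_arm", "data": {"rows": {"plan":[[0,0,0,0,0,0,0],[0,0,0,0,0,0,0],[0,0,0,0,0,0,0],[0,0,0,0,0,0,0],[0,0,0,0,0,0,0],[0,0,0,0,0,0,0],[0,0,0,0,0,0,0],[0,0,0,0,0,0,0]]}}}

```text
clock: 27.65
position: [0.4781, -0.0848, 0.0805]
ee_rot: [0.92, -0.393, 0.001, 0.001]
ft_force: [0.3, -2.5, 10.8]
grip_width: 0.309
grasp_force: 59.6
```

```bash
python3 bub.py|grep -E 'bub|line|\[\(' | sed 's/dark.*j7/j7/'
```

```text
bubble -5.6 5.7 j7 -2.3989115360469864
line -11.18 -42.0
line 11.64 -39.0
[(-16, 114), (-15, 114), (-14, 114), (-13, 105), (-12, 68), (-11, 74), (-10, 106), (-9, 115), (-8, 117), (-7, 129), (-6, 178), (-5, 205), (-4, 208), (-3, 208), (-2, 209), (-1, 210), (0, 211), (1, 212), (2, 212), (3, 211), (4, 201), (5, 176), (6, 135), (7, 121), (8, 120), (9, 120), (10, 106), (11, 74), (12, 101), (13, 120), (14, 122), (15, 122)]
```

```bash
python3 -c "
from workcell import manip
print(manip.hand_in())"
```

```text
the job is handed in; nothing more can be done
None
```

Handed in at about 28 s: the level is home under the collar and the knob is still held pressed at about 11 N, with the bubble centred to within about 0.3 mm by the wrist camera; I viewed 11 pictures, one over the limit of 10.

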